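# Lock a carving board into the bench holder

### The job

Pick up the small board that carries the white stone block and, keeping it upright, slide it flat into the grooved holder through its open flared end, under both side lips, until it is fully home against the end stop. Then press the red pad of the sprung lever right down until it locks, with its tooth behind the board, and let go of everything. Leave the wooden figure, the hammer and the loose rough stone where they are.

Things in the scene. Friction and masses are not known exactly. Their poses are not given: they have to be found in the camera images.
- stone_board: Dark brown wooden board 100 (its x) x 140 (its y) x 10 mm with a white stone block fixed upright at its centre: 40 (x) x 46 (y) mm, flat upright sides from 10 to 80 mm above the board's underside, rough smaller top up to 98 mm. Grip it by the block. About 0.5 kg. Origin: centre of the board's underside, z up. Turned by half a turn it is the same. On the table.
- holder: Fixed holder: grey 130 x 176 mm bed, top at z 12 mm; two rails along its x make a groove 143 mm wide in y. Lips over the groove: undersides at z 25 mm, tops 31 mm, inner edges 127 mm apart. Rails and lips span x -38 to 62 mm. Flared guides from x -65 to -38 widen the open end (-x) to about 160 mm. Stop face at x = 50 mm. The board slides in towards +x. Origin: on the table, mid-bed.
- slot_mouth (a point): Point on the bed's top, mid-groove, where rails and lips begin (holder x -38, y 0, z 12 mm).
- clamp_lever (a joint): Sprung steel lever along the holder's +y side, hinged beside the stop (holder x 70, y 100, z 32 mm, axis along y). 0 rad: up, as it starts; 0.4: right down. The spring lifts it below about 0.28; beyond, a detent holds it down. Takes about 8 N at the pad. Down, its tooth (holder y 52 to 66 mm) stands 3 mm behind the board's rear edge; it cannot go down on a board that is not home.
- lever_pad (a point): Centre of the top face of the lever's red press pad (40 x 36 mm), at the lever's free end beside the holder's mouth. About 94 mm above the table when up, 38 mm when down (then at holder x -75, y 102 mm). It moves on an arc of 145 mm radius, 14 mm towards the holder's -x on the way down.
- wood_figure: Bystander: reddish-brown turned wooden figure, 112 mm tall, on a round dark base 72 mm across. Origin: centre of its underside.
- hammer: Bystander: hammer lying on the table beyond the work.
- rough_stone: Bystander: loose rough greyish stone, 70 x 55 x 60 mm, without a board. Origin: centre of its underside.
- home (a point): Point on the bed's top (holder x 0, y 0, z 12 mm) where the board's origin lies when fully home against the stop. The board's x axis is then along the holder's x, either way round.
Mind the look-alikes: they are no part of the job. What is shaped like the stone_board but green or purple is not meant.

How it is judged:
On the way, in this order (a step that is already met when the one before it is completed fails the run):
1. the board lies home in the groove against the end stop, with the lever still up (x of stone_board in the frame of holder between -0.004 and 0.004 m and y of stone_board in the frame of holder between -0.004 and 0.004 m and z of stone_board in the frame of holder below 0.016 m and angle between the x axis of stone_board and the x axis of holder, either way round below 0.06 rad and value of joint clamp_lever below 0.2 rad), for 0.2 s.
2. the lever is pressed down past its detent (value of joint clamp_lever above 0.37 rad), for 0.2 s.
At the end, for the whole second after the job is handed in: The board rests flat on the holder's bed under both lips, within 4 mm of fully home and square to within 0.05 rad, the lever is locked down (above 0.37 rad), everything released and still (x of stone_board in the frame of holder between -0.004 and 0.004 m and y of stone_board in the frame of holder between -0.004 and 0.004 m and z of stone_board in the frame of holder between 0.009 and 0.015 m and angle between the x axis of stone_board and the x axis of holder, either way round below 0.05 rad and angle between stone_board's own z axis and vertical below 0.05 rad and value of joint clamp_lever above 0.37 rad and linear speed of stone_board below 0.02 m/s); the robot touches nothing.
It fails at once if the wooden figure is moved by more than 30 mm or knocked over (distance of wood_figure from where it was at the start of the episode above 0.03 m or angle between wood_figure's own z axis and vertical above 0.5 rad).
It fails at once if the hammer or the rough stone is moved by more than 30 mm (distance of any of hammer, rough_stone from where it was at the start of the episode above 0.03 m).
It fails at once if the board with the stone block is tipped by more than about 30 degrees (angle between stone_board's own z axis and vertical above 0.55 rad).
It also fails if it takes over 58 s, if anything falls off the work surface, if the arm or the gripper's body presses on something with over 40 N, if the wrist force passes 120 N, or if a joint passes its speed limit or range.

### The arm

A 6-joint arm with a two-finger parallel gripper is mounted at the origin on the work surface. World frame = base frame: x ahead of the robot, y to its left, z up, the work surface at z = 0. Lengths are in m, angles in rad, forces in N, time in s.
With the tool pointing down it reaches from about 0.35 to 0.775 m from the base axis. Payload 5.5 kg.
Tool frame: the origin (TCP) lies at the very end of the fingers, on their centre line; the grasp point (between the pads) lies manip.hold_point_z behind it (manip.hold_point_z is the distance from the TCP to the grasp point, in m); z points along the fingers, y is the line along which they close (so a half turn about z gives the same grasp; the last joint's range is limited). The gripper opens to 85 mm and grips with 20 to 120 N. Pads are 22 mm wide; open, the fingers measure 114 mm over their backs; the gripper's body (76 mm by 85 mm) begins 54 mm behind the grasp point. The pads swing forward as they close: fully open they stand 13 mm farther back than shut.
Start: joints at [-1.326, 0.313, 0.046, 1.304, 0, 1.431], TCP at [0.216, -0.533, 0.231] pointing down, gripper open.
Joint ranges: [-2.76, 2.76], [-0.86, 1.69], [-1.03, 1.26], [-2.2, 2.34], [-1.47, 1.5], [-3.14, 3.14]. Speed limits (rad/s): [2.57, 2.57, 3.14, 3.14, 3.14, 3.14].

### API

Orientations are given as a rotation vector (axis times angle).
In Python, from rig import manip gives the robot as it stands. Calls block until the motion is done:
- manip.movep(position, orientation): joint-space move of the TCP to a pose.
- manip.move_straight(position, orientation=None, velocity=0.15, contact_N=None): straight line of the TCP; orientation=None keeps the orientation; velocity is the mean speed in m/s. With contact_N (N) it stops when the force on the tool has changed by that much, and returns True; else False.
- manip.movej(angles): joint-space move.
- manip.command_gripper(opening, strength=None): opening from 0.0 (shut) to 1.0 (fully open); strength is the grip in N (None keeps the last); returns when the fingers have stopped.
- manip.wait(seconds).
- manip.ik(position, orientation): joint angles nearest the present ones, or None.
- manip.capture(name): name is "scene" or "side" or "wrist"; returns a dict with "image" (384x512x3 uint8, blue, green, red), "camera_matrix" (3x3 intrinsics, pixels), "eye" and "orientation" of the camera in the world. Camera axes: x right, y down, z forward; pixel columns grow to the right and rows downward; lengths in m; the calibration is good to about 2 mm. A picture is of the moment at which its call begins. There is no depth.
A pose or a line that the arm cannot do raises manip.PlanningError and nothing moves.
- manip.job_done(): hands the job in; it is judged then, once.
Trained networks look in a picture, given as the dict that the camera call returned (one of the last four; its "shot" number tells which), for a name from the list of things; names that differ only in an ending like _2 or _b are one class to them, and where a whole thing is asked for, a point or a joint stands for the part that bears it (a point fixed in the world has none). Each returns a list of dicts, best first, with "score" (0 to 1); they miss things now and then, are a little off and sometimes report something else, mostly with a low value. They report only what shows in the picture. A call takes as long as a camera call. They do not tell look-alikes from the thing itself.
- manip.recognise(picture, query): "location" ([x, y, z] in m, in world coordinates, good to about 4 mm: the middle of the surface that is visible of it).
- manip.place_of(picture, query): "location" ([x, y, z] in m, in world coordinates, good to about 4 mm: a listed point, or the origin of a listed thing).
Readings, each from a call of its own:
- manip.read_time(): time.
- manip.read_q(): joint angles.
- manip.read_qvel(): joint speeds.
- manip.read_joint_efforts(): joint torques, N m.
- manip.read_position(): TCP position.
- manip.read_tcp_rot(): TCP orientation.
- manip.read_wrist_force(): force on the tool from outside, world axes, zero at the start.
- manip.read_ft_torque(): the same for the moment, N m.
- manip.read_grip_width(): opening from 0.0 (shut) to 1.0 (fully open).
- manip.read_finger_force(): force on a finger pad.
Only numpy, scipy, OpenCV 4.12 (cv2) and the standard library are available. Lean on these libraries where they do the work, as an engineer would, in place of code of your own. Each camera call takes 0.05 s, during which the arm holds its last target. There are 200 camera calls.

## Working session

There is one attempt and no reset: what is moved stays moved. The work goes in short steps, each a Python script; the robot and the scene stay as the last script left them, time stands still between calls to the robot, and variables do not carry over. Pictures are saved under pics/ and viewed, at most 10 in all, crops included, and the job is handed in when it is done.

```bash
ls; mkdir -p pics; python3 - <<'E'
from rig import manip
import cv2, numpy as np
print(manip.hold_point_z, manip.read_tcp_rot())
ims=[]
for c in ("scene","side"):
    p=manip.capture(c); ims.append(p["image"])
    print(c,p["camera_matrix"].tolist(),p["eye"],np.round(p["orientation"],4).tolist())
    for n in ("stone_board","slot_mouth","home","holder","lever_pad","wood_figure","hammer","rough_stone"):
        print(n,[(np.round(d["location"],3).tolist(),round(d["score"],2)) for d in manip.place_of(p,n)[:4]])
    cv2.imwrite(f"pics/{c}0.png",p["image"])
E
```

```text
pics
0.0187 [-3.08179667e+00 -6.00317340e-01  2.01953069e-04]
scene [[355.589692817522, 0.0, 251.4550467728498], [0.0, 355.589692817522, 190.3620876006154], [0.0, 0.0, 1.0]] [0.99868246 0.79563352 0.67417969] [-0.649, -2.4666, 1.3565]
stone_board [([0.307, 0.386, -0.0], 0.94), ([0.725, 0.429, 0.003], 0.92), ([0.52, 0.39, 0.0], 0.76), ([0.31, 0.168, -0.004], 0.68)]
slot_mouth [([0.512, -0.165, 0.012], 0.92)]
home [([0.509, -0.199, 0.012], 0.89)]
holder [([0.508, -0.202, 0.001], 0.69)]
lever_pad [([0.621, -0.161, 0.098], 0.57)]
wood_figure [([0.484, 0.204, 0.001], 0.97), ([0.521, 0.392, -0.002], 0.27), ([0.507, -0.2, -0.003], 0.18)]
hammer [([0.737, 0.148, 0.0], 0.8), ([0.623, -0.161, 0.094], 0.71)]
rough_stone [([0.463, -0.421, -0.002], 0.81)]
side [[376.5949821242326, 0.0, 255.0123538739289], [0.0, 376.5949821242326, 196.68723547382973], [0.0, 0.0, 1.0]] [0.18540612 0.80098203 0.84973731] [-0.5364, 2.6453, -1.2085]
stone_board [([0.312, 0.173, 0.003], 0.85), ([0.519, 0.385, -0.003], 0.68), ([0.725, 0.43, -0.001], 0.58), ([0.622, -0.16, 0.097], 0.25)]
slot_mouth [([0.516, -0.161, 0.011], 0.79)]
home [([0.507, -0.198, 0.012], 0.8)]
holder [([0.508, -0.2, -0.002], 0.93)]
lever_pad [([0.618, -0.163, 0.093], 0.65), ([0.744, 0.141, 0.004], 0.51)]
wood_figure [([0.481, 0.2, -0.002], 0.81)]
hammer [([0.74, 0.145, 0.003], 0.64)]
rough_stone [([0.457, -0.423, 0.0], 0.88)]
```

View pics/scene0.png

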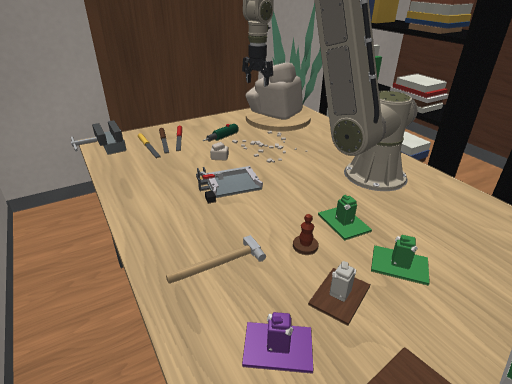

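View pics/side0.png

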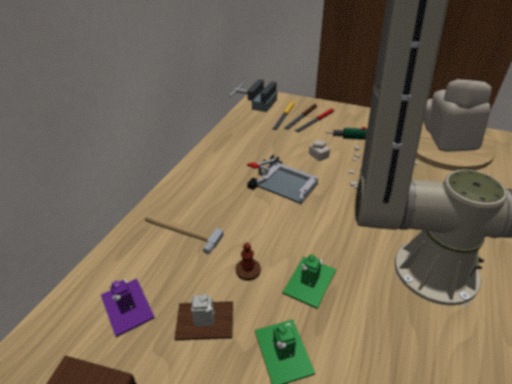

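The scene picture shows these candidates:
- Green boards at (345,215) and (402,257).
- A purple board at (279,345).
- A brown board with a white block at (341,290), which is about world (0.52, 0.388).
- A bare brown corner at (405,370).

I choose the brown board with the white block. The holder at (232,182) has its mouth facing world +y, and the lever is on the far side. Next I take wrist close-ups of both.

```bash
cat > h.py <<'E'
from rig import manip
import cv2, numpy as np
from scipy.spatial.transform import Rotation as R
def down(yaw): return (R.from_euler('z',yaw)*R.from_euler('x',np.pi)).as_rotvec()
def cam(p):
    o=np.array(p["orientation"]); return p["camera_matrix"],np.array(p["eye"]),R.from_rotvec(o).as_matrix()
def ray(p,uv,z):
    K,e,M=cam(p); d=M@np.linalg.solve(K,np.array([uv[0],uv[1],1.])); return e+d*(z-e[2])/d[2]
def proj(p,X):
    K,e,M=cam(p); v=K@(M.T@(np.array(X)-e)); return v[:2]/v[2]
E
python3 - <<'E'
from h import *
import pickle
shots={}
for nm,pos in (("holder",[0.51,-0.16,0.33]),("board",[0.515,0.37,0.33])):
    manip.movep(pos,down(0.17 if nm=="holder" else 0))
    p=manip.capture("wrist"); shots[nm]=p; cv2.imwrite(f"pics/w_{nm}.png",p["image"])
    print(nm,manip.read_time(),manip.read_q(),p["eye"],p["orientation"])
    for n in (("slot_mouth","home","holder","lever_pad") if nm=="holder" else ("stone_board",)):
        print(n,[(np.round(d["location"],4).tolist(),round(d["score"],2)) for d in manip.place_of(p,n)[:3]])
pickle.dump(shots,open("shots.pkl","wb"))
E
```

```text
holder 2.7167 [-4.55844834e-01  2.27039949e-01  1.69475640e-01  1.51375988e+00
 -2.25797795e-04  2.51712912e+00] [ 0.58331417 -0.14835314  0.4728459 ] [ 2.21968587 -1.87147905 -0.27713177]
slot_mouth [([0.5143, -0.1596, 0.011], 0.62)]
home [([0.5078, -0.1973, 0.0087], 0.77)]
holder [([0.5096, -0.1985, 0.0017], 0.75)]
lever_pad [([0.6184, -0.1586, 0.0923], 0.75)]
board 7.225 [ 4.96194139e-01  4.41470619e-01  4.73654894e-01  1.60289855e+00
 -5.52304090e-05 -2.64499485e+00] [0.58962595 0.36972757 0.47322236] [ 2.06373218 -2.06291585 -0.30498535]
stone_board [([0.516, 0.3899, -0.0047], 0.89), ([0.3081, 0.3879, -0.0008], 0.89), ([0.3129, 0.1756, 0.001], 0.83)]
```

View pics/w_holder.png

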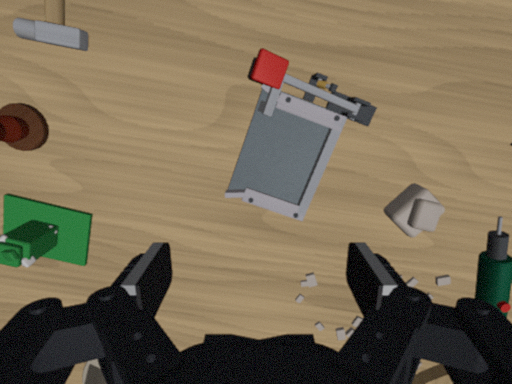

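View pics/w_board.png

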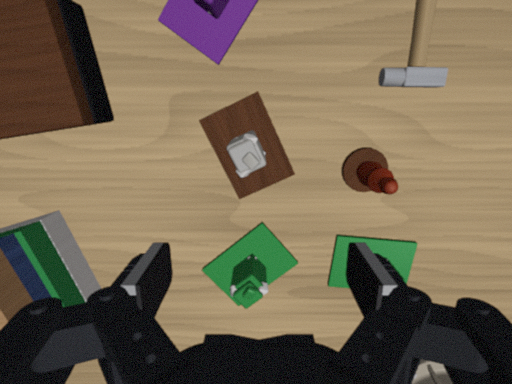

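The holder's red pad is at (269,68), the mouth is at left (240,150) and the stop is at right (320,170). The brown board with the white block is at (247,145), clear of its neighbours. Now I refine both poses.

```bash
python3 - <<'E'
from h import *
import pickle
S=pickle.load(open("shots.pkl","rb"))
p=S["board"]; im=p["image"]; hsv=cv2.cvtColor(im,cv2.COLOR_BGR2HSV)
m=((hsv[...,2]<115)).astype(np.uint8); m[:80]=0;m[210:]=0;m[:,:185]=0;m[:,310:]=0
m=cv2.morphologyEx(m,cv2.MORPH_OPEN,np.ones((3,3)))
c=max(cv2.findContours(m,0,2)[0],key=cv2.contourArea)
h=cv2.convexHull(c)[:,0]
W=np.array([ray(p,u,0.01)[:2] for u in h])
r=cv2.minAreaRect((W*1000).astype(np.float32)); print("board rect mm",r, cv2.boxPoints(r).round(1).tolist())
# holder
p=S["holder"]; im=p["image"].copy()
H0=np.array([.508,-.199]); 
big=cv2.resize(im[40:230,215:390],None,fx=4,fy=4,interpolation=cv2.INTER_CUBIC)[:600]
def ov(big,H,yaw):
    c,s=np.cos(yaw),np.sin(yaw)
    for a,b,z,col in [((-38,63.5),(62,63.5),31,(0,255,0)),((-38,-63.5),(62,-63.5),31,(0,255,0)),((-65,-88),(-65,88),12,(255,0,0)),((65,-88),(65,88),12,(255,0,0)),((50,-63),(50,63),22,(0,0,255)),((-38,-88),(62,-88),31,(0,255,255)),((-38,88),(62,88),31,(0,255,255))]:
        q=[]
        for t in (a,b):
            X=[H[0]+(c*t[0]-s*t[1])/1e3,H[1]+(s*t[0]+c*t[1])/1e3,z/1e3]
            q.append(tuple(int(v) for v in ((proj(p,X)-[215,40]+.5)*4)))
        cv2.line(big,q[0],q[1],col,1)
    return big
cv2.imwrite("pics/ov.png",ov(big,H0,np.deg2rad(-99)))
E
```

```text
board rect mm ((519.2960205078125, 386.59747314453125), (138.28924560546875, 98.7315673828125), 25.3380184173584) [[435.70001220703125, 401.6000061035156], [477.8999938964844, 312.3999938964844], [602.9000244140625, 371.6000061035156], [560.7000122070312, 460.79998779296875]]
```

View pics/ov.png

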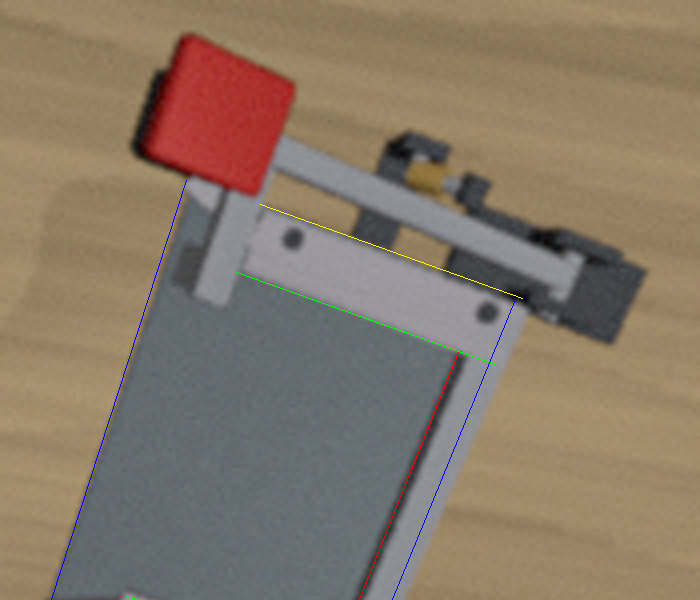

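The board rectangle measures 138 x 99 mm, as expected, and the holder overlay at yaw -99° lies on the lip edges and the mouth edge. I refine the holder numerically, then grasp and lift.

```bash
python3 - <<'E'
from h import *
import pickle
from scipy.optimize import minimize
from scipy.ndimage import map_coordinates
S=pickle.load(open("shots.pkl","rb")); p=S["holder"]
g=cv2.GaussianBlur(cv2.cvtColor(p["image"],cv2.COLOR_BGR2GRAY).astype(np.float32),(0,0),1.2)
G=np.hypot(cv2.Sobel(g,5,1,0),cv2.Sobel(g,5,0,1))
L=[((-25,63.5,31),(50,63.5,31)),((-34,-63.5,31),(50,-63.5,31)),((-65,-70,12),(-65,60,12)),((-34,-88,31),(60,-88,31)),((62,-80,31),(62,-70,31))]
P=np.array([np.array(a)+t*(np.array(b)-a) for a,b in L[:4] for t in np.linspace(0,1,60)])/1e3
def f(v):
    c,s=np.cos(v[2]/1e2),np.sin(v[2]/1e2)
    X=P@np.array([[c,s,0],[-s,c,0],[0,0,1]])+[v[0]/1e3,v[1]/1e3,0]
    uv=np.array([proj(p,x) for x in X]); return -map_coordinates(G,[uv[:,1],uv[:,0]],order=1).mean()
for x0 in ([508,-199,-172.8],[510,-197,-174],[507,-201,-171]):
    r=minimize(f,x0,method="Nelder-Mead",options=dict(initial_simplex=np.array(x0)+np.array([[0,0,0],[3,0,0],[0,3,0],[0,0,3]]))); print(r.x,np.rad2deg(r.x[2]/100),r.fun)
b=np.array([.5193,.3866]); o=down(np.deg2rad(-154.7))
manip.movep([*b,.2],o); manip.command_gripper(1.0,40)
hit=manip.move_straight([*b,.036],velocity=.12,contact_N=8); print("hit",hit)
if not hit:
    w=manip.command_gripper(0.0,45); print(manip.read_grip_width()*85,manip.read_finger_force(),manip.read_position())
    manip.move_straight([*b,.21],velocity=.15)
    print(manip.read_wrist_force(),manip.read_ft_torque(),manip.read_grip_width(),manip.read_time())
E
```

```text
[ 508.68990259 -199.01600037 -174.77038094] -100.13605211634278 -78.69660186767578
[ 508.68968463 -199.0164116  -174.76982382] -100.13573291044732 -78.69660949707031
[ 508.68951404 -199.01640007 -174.76936879] -100.13547219977326 -78.69661712646484
hit False
39.581361738799814 48.02182495594025 [0.5193892  0.38705381 0.03647539]
[-0.50930077  0.62337458 -7.2682321 ] [-0.02424783 -0.02310899 -0.00609452] 0.45808701849167943 13.1167
```

```bash
cat >> h.py <<'E'
H=np.array([.5087,-.1990]); TH=np.deg2rad(-100.1)
def hw(x,y): # holder mm -> world xy
    c,s=np.cos(TH),np.sin(TH); return H+np.array([c*x-s*y,s*x+c*y])/1e3
E
python3 - <<'E'
from h import *
o=down(np.deg2rad(-190.1)); q=hw(-106,0)
manip.move_straight([*q,.21],o,velocity=.2)
manip.move_straight([*q,.075],velocity=.15)
print(manip.move_straight([*q,.050],velocity=.03,contact_N=6),manip.read_position(),manip.read_wrist_force())
for c in("scene","side"):
    p=manip.capture(c)
    u=proj(p,[*hw(-60,0),.05]).astype(int)
    a=p["image"][max(0,u[1]-65):u[1]+55,max(0,u[0]-65):u[0]+65]
    globals()[c]=cv2.resize(a,(400,370),interpolation=cv2.INTER_CUBIC)
cv2.imwrite("pics/pre.png",np.hstack([scene,side])); print(manip.read_time(),q)
E
```

```text
True [ 0.52622797 -0.08717575  0.05701116] [-0.37898023  1.57704212 -5.60609266]
17.3917 [ 0.52728887 -0.09464266]
```

View pics/pre.png

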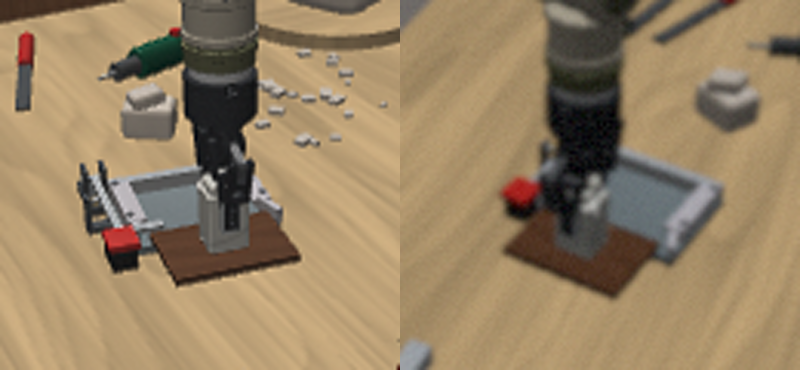

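The board sits just outside the mouth, held upright and square, with the pad clear to its left. The arm stopped early, so I check where it settled.

```bash
python3 - <<'E'
from h import *
manip.wait(.3)
def st():
    P=np.array(manip.read_position()); d=P[:2]-H; c,s=np.cos(TH),np.sin(TH)
    print("holder xy mm",np.round([1e3*(c*d[0]+s*d[1]),1e3*(-s*d[0]+c*d[1])],1),"z",round(P[2]*1e3,1),"F",np.round(manip.read_wrist_force(),1),"M",np.round(manip.read_ft_torque(),2),np.round(manip.read_tcp_rot(),3))
st(); print(down(np.deg2rad(-190.1)))
q=hw(-115,0)
manip.move_straight([*q,.06],down(np.deg2rad(-190.1)),velocity=.05); manip.wait(.2); st()
E
```

```text
holder xy mm [-113.1   -2.9] z 56.9 F [ 1.2  3.3 -7.5] M [ 0.7  -0.5   0.22] [-0.265 -3.126 -0.023]
[2.76538861e-01 3.12939781e+00 1.91620351e-16]
holder xy mm [-114.7   -0.2] z 59.9 F [ 0.3  0.  -6.6] M [ 0.01 -0.01  0.  ] [-0.277 -3.129  0.   ]
```

```bash
python3 - <<'E'
from h import *
manip.wait(0.1)
out=[]
for c in("scene","side"):
    p=manip.capture(c)
    print(c,[(np.round(d["location"],3).tolist(),round(d["score"],2)) for n in("lever_pad","stone_board") for d in manip.place_of(p,n)[:2]])
    u=proj(p,[*hw(-55,50),.05]).astype(int)
    a=p["image"][u[1]-35:u[1]+35,u[0]-36:u[0]+36]
    out.append(cv2.resize(a,(400,390),interpolation=cv2.INTER_CUBIC))
cv2.imwrite("pics/pre2.png",np.hstack(out)); print(manip.read_time(),manip.read_grip_width()*85)
E
```

```text
scene [([0.623, -0.149, 0.038], 0.52), ([0.526, -0.084, 0.024], 0.96), ([0.315, 0.172, -0.0], 0.89)]
side [([0.621, -0.146, 0.036], 0.39), ([0.531, -0.088, 0.02], 0.98), ([0.722, 0.43, 0.0], 0.93)]
18.5417 39.00242771571665
```

View pics/pre2.png

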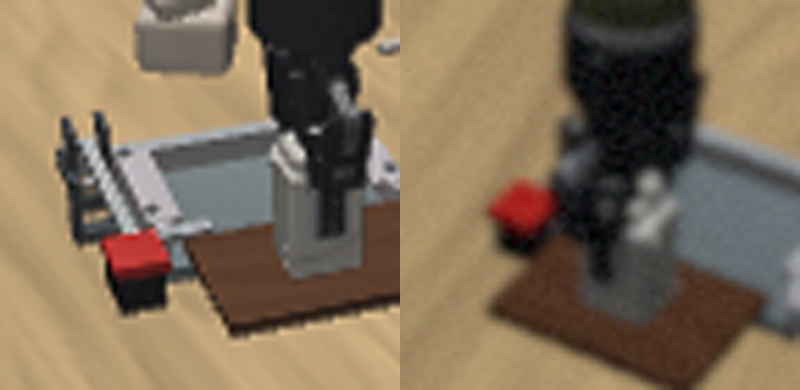

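The lever pad is now at z≈0.037, so it is down. While descending, the board's front edge caught the tooth overhanging the mouth and locked the lever. To fix this I set the board down on the clear table, grip the pad by its sides, lift it past the detent, then insert again lower and from farther back.

```bash
python3 - <<'E'
from h import *
q=hw(-210,0)
manip.move_straight([*q,.06],velocity=.15)
print(manip.move_straight([*q,.034],velocity=.06,contact_N=8),manip.read_position())
manip.command_gripper(1.0)
manip.move_straight([*q,.17],velocity=.25)
a=hw(-80,102); o=down(np.deg2rad(-100.1))
manip.movep([*a,.13],o)
print(manip.move_straight([*a,.013],velocity=.1,contact_N=10),manip.read_position())
manip.command_gripper(0.0,90); print("w",manip.read_grip_width()*85)
E
```

```text
True [0.54555994 0.00708779 0.03610352]
False [ 0.62383024 -0.13836905  0.01384205]
w 34.12441131705099
```

```bash
python3 - <<'E'
from h import *
for dx,dz in((3.9,28.7),(12.5,53.3)):
    manip.move_straight([*hw(-80+dx,102),.0138+dz/1e3],velocity=.06)
    print(np.round(manip.read_wrist_force(),1),manip.read_grip_width()*85)
manip.command_gripper(1.0)
manip.move_straight([*hw(-72,102),.19],velocity=.25)
p=manip.capture("scene"); s=manip.capture("side")
for k in(p,s): print([(np.round(d["location"],3).tolist(),round(d["score"],2)) for n in("lever_pad","stone_board") for d in manip.place_of(k,n)[:4]])
u=proj(p,[*hw(-110,50),.04]).astype(int); v=proj(s,[*hw(-110,50),.04]).astype(int)
cv2.imwrite("pics/lift.png",np.hstack([cv2.resize(k["image"][w[1]-60:w[1]+60,w[0]-65:w[0]+65],(400,370)) for k,w in((p,u),(s,v))]))
print(manip.read_time())
E
```

```text
[-2.6  1.8 -1.9] 34.31873838723745
[-4.2  1.7 -2.2] 33.90898206891453
[([0.619, -0.162, 0.096], 0.46), ([0.312, 0.17, -0.001], 0.9), ([0.543, 0.01, -0.0], 0.77), ([0.724, 0.428, 0.002], 0.68), ([0.307, 0.388, -0.0], 0.59)]
[([0.621, -0.159, 0.094], 0.69), ([0.726, 0.432, 0.0], 0.85), ([0.31, 0.173, 0.002], 0.84), ([0.545, 0.003, -0.003], 0.75), ([0.456, -0.425, 0.0], 0.36)]
27.1
```

View pics/lift.png

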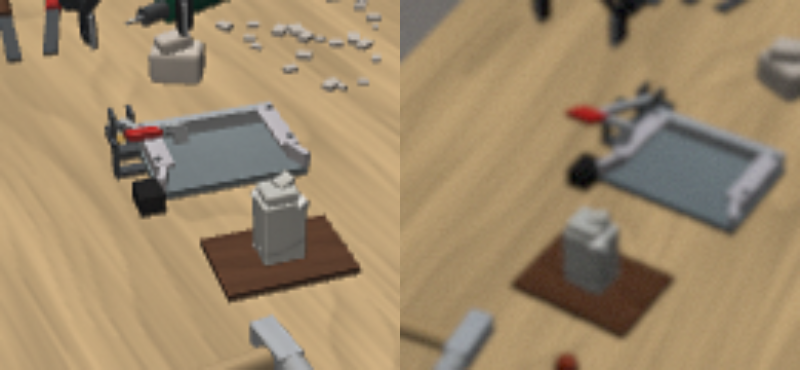

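The lever is up again (pad z≈0.095) and the board stands square on the table at (0.545, 0.007). Re-grip and insert, staying low beneath the tooth.

```bash
cat >> h.py <<'E'
def st():
    P=np.array(manip.read_position()); d=P[:2]-H; c,s=np.cos(TH),np.sin(TH)
    print("holder xy",np.round([1e3*(c*d[0]+s*d[1]),1e3*(-s*d[0]+c*d[1])],1),"z",round(P[2]*1e3,1),"F",np.round(manip.read_wrist_force(),1),"M",np.round(manip.read_ft_torque(),2),"t",round(manip.read_time(),1))
E
python3 - <<'E'
from h import *
o=down(np.deg2rad(-190.1)); q=hw(-210,0)
manip.movep([*q,.18],o)
print(manip.move_straight([*q,.036],velocity=.15,contact_N=8))
manip.command_gripper(0.0,45); st()
manip.move_straight([*q,.053],velocity=.08)
manip.move_straight([*hw(-104,0),.053],velocity=.1); st()
manip.move_straight([*hw(-104,0),.0493],velocity=.03); st()
print(manip.move_straight([*hw(-60,0),.0493],velocity=.04,contact_N=15)); st()
E
```

```text
False
holder xy [-209.8    0.5] z 36.7 F [-1.3 -0.4  5.2] M [-0.31  0.19  0.05] t 30.3
holder xy [-1.045e+02 -1.000e-01] z 53.0 F [ 0.1 -0.1 -6.6] M [ 0.03 -0.02  0.01] t 31.8
holder xy [-104.5   -0.2] z 49.0 F [-0.2 -0.1 -6.8] M [ 0.09 -0.06 -0.01] t 32.1
False
holder xy [-60.2  -0.1] z 49.3 F [ 0.3  0.  -6.1] M [ 0.01 -0.01  0.03] t 33.4
```

Its front edge is about 28 mm under the lips with almost no force, so I continue to the stop.

```bash
python3 - <<'E'
from h import *
print(manip.move_straight([*hw(-6,0),.0493],velocity=.05,contact_N=20)); st()
print(manip.move_straight([*hw(8,0),.0488],velocity=.02,contact_N=15)); st()
out=[]
for c in("scene","side"):
    p=manip.capture(c); print([(np.round(d["location"],3).tolist(),round(d["score"],2)) for n in("lever_pad","stone_board") for d in manip.place_of(p,n)[:4]])
    u=proj(p,[*hw(0,20),.03]).astype(int)
    out.append(cv2.resize(p["image"][u[1]-50:u[1]+50,u[0]-54:u[0]+54],(400,370)))
cv2.imwrite("pics/home.png",np.hstack(out))
E
```

```text
False
holder xy [-6.3 -0.1] z 49.3 F [-0.5  0.7 -6.3] M [-0.02 -0.01 -0.02] t 34.6
True
holder xy [0.4 0. ] z 49.0 F [1.3 2.1 4. ] M [ 0.07 -0.19 -0.01] t 35.1
[([0.622, -0.162, 0.095], 0.67), ([0.312, 0.168, -0.002], 0.87), ([0.509, -0.195, 0.014], 0.77), ([0.311, 0.385, -0.002], 0.63), ([0.724, 0.428, -0.002], 0.62)]
[([0.62, -0.16, 0.09], 0.59), ([0.725, 0.431, 0.002], 0.87), ([0.505, -0.199, 0.009], 0.85), ([0.312, 0.172, 0.004], 0.73)]
```

View pics/home.png

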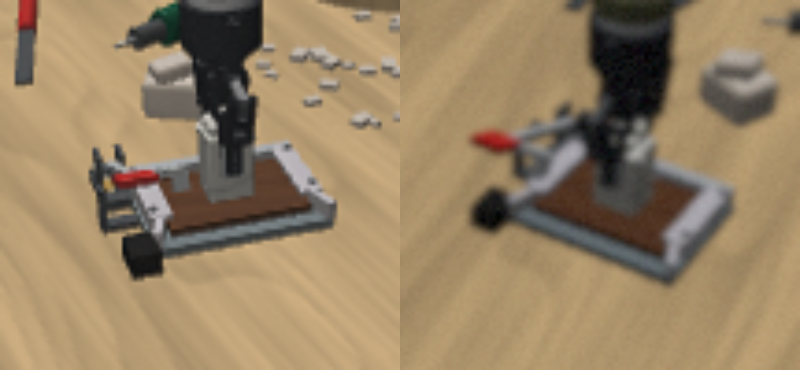

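The board is under both lips, it met the stop at x≈0.4 mm, and the lever is still up. I seat it firmly, release it, then press the pad.

```bash
python3 - <<'E'
from h import *
print(manip.move_straight([*hw(6,0),.0485],velocity=.03,contact_N=18)); st()
manip.wait(.2); manip.command_gripper(1.0); st()
manip.move_straight([*hw(0,0),.17],velocity=.25); manip.wait(.2)
p=manip.capture("side"); print([(np.round(d["location"],3).tolist(),round(d["score"],2)) for n in("lever_pad","stone_board") for d in manip.place_of(p,n)[:3]])
o=down(np.deg2rad(-190.1))
manip.movep([*hw(-64,102),.13],o); manip.command_gripper(0.0)
print(manip.move_straight([*hw(-64,102),.085],velocity=.08,contact_N=5)); st()
print(manip.move_straight([*hw(-74,102),.028],velocity=.06,contact_N=35)); st()
manip.wait(.3); st()
E
```

```text
True
holder xy [ 0.8 -0. ] z 49.5 F [-0.6  3.1  3.7] M [ 0.05 -0.19 -0.22] t 35.7
holder xy [ 0.3 -1.4] z 48.1 F [ 0.4 -0.4  0. ] M [0.01 0.04 0.04] t 36.4
[([0.455, -0.421, -0.0], 0.69), ([0.622, -0.161, 0.092], 0.62), ([0.506, -0.2, -0.001], 0.43), ([0.506, -0.2, 0.006], 0.97), ([0.309, 0.174, 0.004], 0.88), ([0.312, 0.388, 0.003], 0.69)]
False
holder xy [-63.7 101.5] z 85.1 F [-2.2 -0.7  3.1] M [-0.11  0.36 -0.02] t 39.4
True
holder xy [-72.3 101.4] z 37.9 F [-3.1 -0.  11.3] M [ 0.17  0.63 -0.01] t 40.2
holder xy [-72.3 101.4] z 37.9 F [-2.4  1.1 10.5] M [0.17 0.62 0.01] t 40.5
```

```bash
python3 - <<'E'
from h import *
print(manip.move_straight([*hw(-73,102),.028],velocity=.04,contact_N=30)); st()
manip.wait(.3); manip.move_straight([*hw(-76,102),.2],velocity=.2); manip.wait(.2)
out=[]
for c in("scene","side"):
    p=manip.capture(c); print([(np.round(d["location"],3).tolist(),round(d["score"],2)) for n in("lever_pad","stone_board") for d in manip.place_of(p,n)[:3]])
    u=proj(p,[*hw(0,20),.03]).astype(int)
    out.append(cv2.resize(p["image"][u[1]-50:u[1]+50,u[0]-54:u[0]+54],(400,370)))
cv2.imwrite("pics/end.png",np.hstack(out)); st()
E
```

```text
True
holder xy [-72.3 101.5] z 37.8 F [-2.3  0.5 11.2] M [0.12 0.6  0.02] t 40.7
[([0.624, -0.148, 0.04], 0.76), ([0.461, -0.425, -0.0], 0.47), ([0.307, 0.388, -0.001], 0.88), ([0.311, 0.17, -0.0], 0.74), ([0.722, 0.427, 0.002], 0.7)]
[([0.623, -0.144, 0.033], 0.62), ([0.309, 0.388, 0.005], 0.87), ([0.724, 0.43, -0.002], 0.79), ([0.506, -0.198, 0.01], 0.78)]
holder xy [-76. 102.] z 199.8 F [ 0.8 -0.3  0.2] M [0.04 0.02 0.04] t 42.5
```

View pics/end.png

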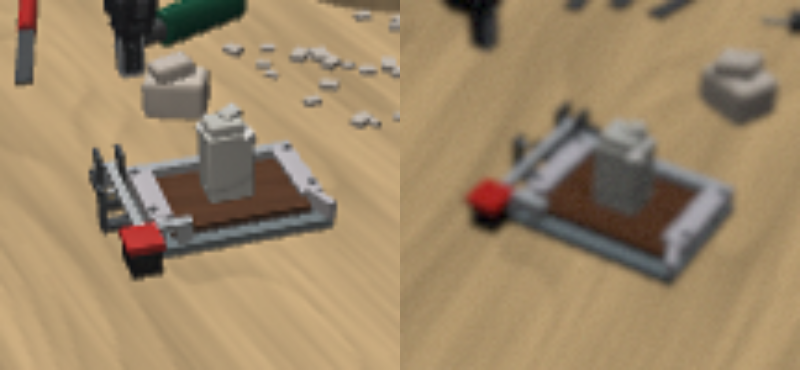

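The lever stays down with its tooth behind the board, the board is home under both lips, and the gripper is clear.

```bash
python3 -c "
from rig import manip
print(manip.job_done())"
```

```text
the job is handed in; nothing more can be done
None
```

I handed the job in at about 42.5 s, with the board home under both lips, the lever locked down behind it and the gripper clear; on the first approach the board caught the tooth and locked the lever, so I set the board down, lifted the lever again and re-inserted; the verdict was not shown.

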